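Load the tube rack up the dock ramp and lock it with the R-clip

TASK

Push the white tube rack up the ramp, keeping it on the ramp, until it rests against the top stop; only then lock it with the larger R-clip: from the side away from the ramp, push its straight leg through the lock post's cross-hole until the post sits fully home in the curve of the bent leg. The clip's head lies under the low shelf, so draw it out by the legs, set it down and take it again by the head; leave the small clip and everything else where they are.

Things in the scene. Friction and masses are not known exactly. Their poses are not given: they have to be found in the camera images.
- dock: Loading dock fixed to the bench, bare aluminium. Origin on the bench under the ramp's middle; x points uphill, y to the left when looking uphill, z up. The ramp, 230 mm long, rises at 8 degrees to +x; surface height = 22 mm + 0.1405 x. Side rails, 12 mm above the ramp, 6 mm thick, leave a channel 74 mm wide (y -37 to 37 mm). A stop 28 mm high closes the top.
- dock_post (a point): Top of the steel lock post, which stands upright beside the ramp on its -y side, 61 mm from the ramp's middle line: 28 mm in diameter, 70 mm tall, on a foot plate 6 mm thick that reaches 25 mm uphill and downhill and 19 mm away from the ramp. With the rack at the stop, the clip's leg through the post passes about 7 mm below (downhill of) the rack.
- dock_hole (a point): Middle of the lock post's cross-hole, on the post's axis 48 mm over the bench. The hole, 11 mm square, runs level right through the post along the dock's y. The clip enters on the post's -y side, moving along the dock's +y, lying level (its z up), so that its bent leg passes the post on the downhill side.
- dock_stop (a point): Point on the ramp surface at the foot of the top stop's face, mid-width: 100 mm uphill of the dock's origin.
- rack: White plastic tube rack with tube caps on top, 90 mm long (x, uphill) by 70 mm wide (y) by 45 mm tall (caps to 49 mm), 0.17 to 0.35 kg. Origin at the centre of its underside, z square to the ramp. It starts on the lower part of the ramp between the rails, 70 to 125 mm short of the stop, and stays by friction where it is left.
- rack_front (a point): Middle of the rack's lower front (uphill) edge, 45 mm from its origin; meets the stop's foot when the rack is home.
- rack_rear (a point): Middle of the rack's rear (downhill) face, 18 mm above its underside: where to push it.
- clip: The larger R-clip, bare dark steel wire 8 mm thick, 154 mm long, 32 mm wide, 0.12 kg, lying flat. Origin at the middle of the head's length, under the straight leg's axis, at the wire's underside (wire axis at z = 4 mm); x runs along the straight leg to its tip, y to the bent leg's side, z up. It starts with its head (all of x below 20 to 45 mm) under the shelf, its legs out in front.
- clip_head (a point): Middle of the clip's head, at x = 0, y = 12, z = 4 mm of the clip. The head is a loop from x = -28 to 14 mm with straight parallel sides from x = -13 to 14 mm, outer faces 32 mm apart (y = -4 and 28 mm): the grip for pushing it in. These sides carry black moulded grips, 27 mm long, from the bench up to z = 14 mm.
- clip_waist (a point): Waist of the sprung bent leg: hinged at x 14, y 24 mm of the clip, it swings only outwards (at most 0.35 rad) on a light spring. Its wire axis runs (x,y in mm) (38.5,10.5) throat, (47,14.6) to (57,14.6) seat, (65,12) waist, (88,22.5) flared tip. Across both legs over x = 52 to 74 mm it is about 25 mm wide (y -4 to 21). The post snaps past the waist at about 5 to 15 N; let go, the clip sags a little and stays.
- clip_seat (a point): Point on the clip's straight-leg axis opposite the middle of the bent leg's seat, x = 52 mm; coincides with dock_hole when the clip is home.
- clip_tip (a point): Tip of the clip's straight leg, x = 128 mm (its last 8 mm are only 5 mm thick).
- riser: Low grey plastic shelf fixed to the bench, 150 mm deep (x) by 250 mm wide (y); board from 30 to 36 mm over the bench on four thin corner legs. Origin on the bench under its middle. The two clips lie under it side by side, about 100 mm apart, either one on either side, legs sticking out of its front (-x) edge.
- riser_front (a point): Middle of the shelf's front edge, top side: x = -75 mm, 36 mm over the bench.
- riser_block (a point): Middle of the top of the aluminium tube block fixed on the shelf, 75 mm (x) by 110 mm (y); its tubes reach 78 mm over the bench.
- small_clip: The smaller R-clip, the same shape at 0.7 scale (108 mm long, wire 5.6 mm, head 22 mm wide), origin and axes likewise; lies beside the larger one, either side of it; leave it.
- burner: Glass spirit burner, unlit, 72 mm in diameter, 78 mm tall; origin at the centre of its underside. Leave it.
- cap: Steel burner cap, 30 mm in diameter, 20 mm tall; origin under its centre. Leave it.
- dishes: Stack of culture dishes, 90 mm in diameter, 30 mm tall; origin under its centre. Leave it.
- jar: Square open glass jar, 90 by 90 mm, 75 mm tall; origin under its centre. Leave it.
- bottle: White bottle, 64 mm in diameter, 170 mm tall; origin under its centre. Leave it.
- tipbox: Yellow tip box, 120 (x) by 85 (y) mm, 45 mm tall; origin under its centre. Leave it.
Not all that is in view belongs to the job. Leave any blue look-alike of the rack alone. What is shaped like the clip but green is not meant.

How it is judged:
By the outcome, as a careful person would: the job done as asked, in the order asked, and still so for the second after the job is handed in, with the robot touching nothing.
It also fails if it takes over 72 s, if anything falls off the work surface, if the arm or the gripper's body presses on something with over 40 N, if the wrist force passes 120 N, or if a joint passes its speed limit or range.

ROBOT

A 6-joint arm with a two-finger parallel gripper is mounted at the origin on the work surface. World frame = base frame: x ahead of the robot, y to its left, z up, the work surface at z = 0. Lengths are in mm, angles in degrees, forces in N, time in s.
With the tool pointing down it reaches from about 300 to 850 mm from the base axis. Payload 4.2 kg.
Tool frame: the origin (TCP) lies midway between the tips of the shut fingers; the grasp point (between the pads) lies 19 mm behind it (env.grip_depth is the distance from the TCP to the grasp point, in mm); z points along the fingers, y is the line along which they close (so a half turn about z gives the same grasp; the last joint's range is limited). The gripper opens to 91 mm and grips with 3 to 60 N. Pads are 32 mm wide; open, the fingers measure 118 mm over their backs; the gripper's body (76 mm by 178 mm) begins 60 mm behind the grasp point.
Start: joints at [64.973, 18.312, 89.639, -0, 72.044, -1.146], TCP at [232.785, 525.789, 213.976] pointing down, gripper open.
Joint ranges: [-177.97, 177.97], [-48.28, 115.42], [12.27, 149.76], [-77.06, 257.06], [2.81, 150.46], [-146.56, 146.56]. Speed limits (degrees/s): [147.25, 147.25, 180, 180, 180, 180].

INTERFACE

Orientations are given as [roll, pitch, yaw] about the fixed x, y, z axes, in that order (R = Rz(yaw) Ry(pitch) Rx(roll)).
In Python, from workcell import env, eyes gives the robot as it stands.
- The arm moves only by the tool send_rows, never from a script. Its argument "motion" is a list of rows, each a list of 7 numbers: the shift along the world's x, y, z normalised to -1 to 1, where 1 is 0.5 m, then the turn, a rotation vector about the world's x, y, z normalised to -1 to 1, where 1 is 60 degrees, then the opening, from -1 (shut) to 1 (fully open). A call has 1 to 20 rows; each row is the pose to reach, as a shift and turn from the pose commanded when the call began; what a row does not reach only later rows make up. A row lasts 1/8 s, in which the tool goes at most 62.5 mm and 10.7 degrees, less where a joint would pass 70% of its speed; a pose out of reach is approached as far as the arm can. A call with a number of a shift or a turn outside -1 to 1 is refused whole. A call with a gripper value outside its range is refused whole. The fingers move at their own pace and stop on an object; "squeeze" is the grip in N (left out, the last holds). Time passes only in rows, so rows that repeat a pose let the fingers close. It gives the time, the measured TCP pose, the force, the opening and the grip force at its end, in the units of the state.
- env.state(): the state, without advancing time (a new reading comes with each control period).
- eyes.grab_frame(name): name is "scene" or "top" or "wrist"; returns a dict with "pixels" (480x640x3 uint8, red, green, blue), "depth" (480x640 float32, mm along the optical axis (not along the pixel's ray), 0 where there is no reading), "fx", "fy", "cx", "cy" (pixels), "distortion" ([k1, k2, p1, p2, k3] as OpenCV has them; the pictures are not rectified), "R" (3x3) and "t" (3): a world point X has camera coordinates R X + t; the wrist camera has in their place "T_tool_cam" (4x4, takes a point from camera to tool coordinates, whose origin is the TCP and whose axes are the flange's). Camera axes: x right, y down, z forward; pixel columns grow to the right and rows downward; lengths in mm; the calibration is good to about 2 mm. A picture is of the moment at which its call begins: read the wrist's pose just before it.
- env.job_done(): hands the job in; it is judged then, once.
The state is a dict: "time_s": time; "qpos": joint angles; "qvel": joint speeds; "effort": joint torques, N m; "ee_pos": TCP position; "ee_rot": TCP orientation; "force": force on the tool from outside, world axes, zero at the start; "torque": the same for the moment, N m; "gripper_width": finger opening in mm; "gripper_force": force on a finger pad.
Only numpy, scipy, OpenCV 4.12 (cv2) and the standard library are available. Lean on these libraries where they do the work, as an engineer would, in place of code of your own. Each camera call takes 0.05 s, during which the arm holds its last target. There are 200 camera calls.

## Working session

There is one attempt and no reset: what is moved stays moved. The work goes in short steps, Python scripts to look and compute and a tool call to move; the robot and the scene stay as the last step left them, time stands still between calls to the robot, and variables do not carry over. Pictures are saved under pics/ and viewed, at most 10 in all, crops included, and the job is handed in when it is done.

Besides the shell and the picture viewer there is one more tool, called after "Emit:" by a JSON object that holds its "fn" and its "kwargs", one argument or row to a line. send_rows: Moves the arm, as the interface text tells. Its arguments: {"type":"object","properties":{"motion":{"type":"array"},"squeeze":{"type":"number"}},"required":["motion"]}

```bash
ls; mkdir -p pics; cat > h.py <<'E'
import numpy as np, cv2
from workcell import env, eyes
from scipy.spatial.transform import Rotation as Ro
def grab(n):
    s=env.state(); f=eyes.grab_frame(n)
    if 'R' not in f or f.get('R') is None:
        T=np.array(f['T_tool_cam']); Rt=Ro.from_euler('xyz',s['ee_rot'],degrees=True).as_matrix()
        Rc=Rt@T[:3,:3]; c=Rt@T[:3,3]+np.array(s['ee_pos'])
        f['R']=Rc.T; f['t']=-Rc.T@c
    f['K']=np.array([[f['fx'],0,f['cx']],[0,f['fy'],f['cy']],[0,0,1.]])
    f['R']=np.array(f['R']);f['t']=np.array(f['t']);f['distortion']=np.array(f['distortion'],float)
    return f
def rays(f,uv):
    p=cv2.undistortPoints(np.array(uv,float).reshape(-1,1,2),f['K'],f['distortion']).reshape(-1,2)
    d=np.c_[p,np.ones(len(p))]
    return -f['R'].T@f['t'], d@f['R'], d
def onplane(f,uv,z):
    c,d,_=rays(f,uv); return c+d*((z-c[2])/d[:,2])[:,None]
def depthpts(f,uv):
    c,d,_=rays(f,uv); uv=np.array(uv,int).reshape(-1,2); return c+d*f['depth'][uv[:,1],uv[:,0]][:,None]
def cloud(f):
    v,u=np.mgrid[0:480,0:640]; uv=np.c_[u.ravel(),v.ravel()]
    P=depthpts(f,uv).reshape(480,640,3); P[f['depth']==0]=np.nan; return P
def proj(f,X):
    return cv2.projectPoints(np.array(X,float).reshape(-1,3),cv2.Rodrigues(f['R'])[0],f['t'],f['K'],f['distortion'])[0].reshape(-1,2)
def save(f,n,crop=None,s=1):
    im=f['pixels'][:,:,::-1]
    if crop: im=im[crop[1]:crop[3],crop[0]:crop[2]]
    cv2.imwrite('pics/'+n,cv2.resize(im,None,fx=s,fy=s,interpolation=cv2.INTER_CUBIC))
E
python3 - <<'E'
from h import *
import pickle
for n in ['scene','top']:
    f=grab(n); save(f,n+'0.png'); pickle.dump(f,open(n+'0.pkl','wb')); print(n,-f['R'].T@f['t'], f['R'][2], (f['depth']>0).mean())
print(env.state())
E
```

```text
pics
scene [1369.38705019  915.65861901  918.82906942] [-0.55381999 -0.6409481  -0.53147807] 0.99326171875
top [ 288.82680495 -131.06104819 1177.37495676] [ 0.16705378  0.01790292 -0.98578523] 0.9961458333333333
{'time_s': 0.1, 'qpos': array([ 6.49738886e+01,  1.83482762e+01,  8.96996355e+01, -2.29221065e-03,
        7.20444755e+01, -1.14576182e+00]), 'qvel': array([-1.43667959e-04, -1.03032098e-02, -2.02352917e-01, -7.58102663e-02,
       -1.09560329e-01,  9.49314452e-02]), 'effort': array([ 1.23128586e-03, -4.13335812e+01, -2.32510293e+01,  7.28305173e-02,
        4.21162590e-02, -7.21785136e-05]), 'ee_pos': array([232.59235373, 525.35756682, 213.1998854 ]), 'ee_rot': array([-1.79907588e+02,  3.31622429e-04,  1.56120359e+02]), 'force': array([0.4137234 , 0.59518558, 0.04881694]), 'torque': array([-0.00909168,  0.01685634, -0.00730499]), 'gripper_force': 0.0, 'gripper_width': 91.03010205594057}
```

View pics/top0.png

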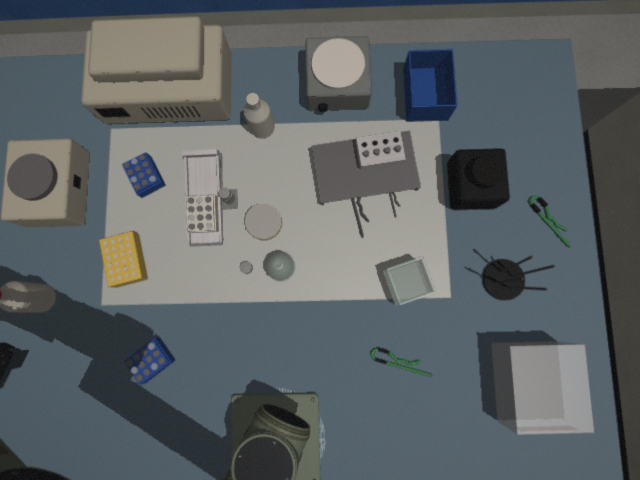

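View pics/scene0.png

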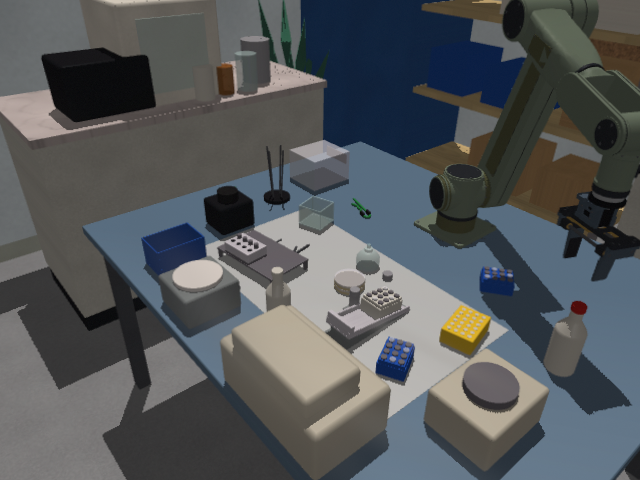

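Top view: white rack at (203,213) on the dock, with the post at (227,195) on its right. The shelf is at (365,167). Two dark clips stick out of its front, the longer at about (360,215) and the shorter at (393,203). The green look-alikes are at (400,362) and (548,220), and the blue racks at (143,174) and (150,360). The larger clip is the one at (360,215), because its legs are longer and thicker. I'll measure it now.

```bash
python3 - <<'E'
from h import *
import pickle
f=pickle.load(open('top0.pkl','rb')); P=cloud(f); im=f['pixels'].astype(int)
save(f,'crop1.png',(170,110,430,290),3)
g=im.sum(2)/3
# bench height check
print('bench',np.nanmedian(P[240:260,300:330,2]))
# dark pixels in clip windows
for nm,(u0,v0,u1,v1) in dict(A=(345,192,375,245),B=(382,186,405,222)).items():
    m=np.zeros((480,640),bool); m[v0:v1,u0:u1]=(g[v0:v1,u0:u1]<90)
    n,l,st,c=cv2.connectedComponentsWithStats(m.astype(np.uint8))
    for i in range(1,n):
        if st[i,4]>15:
            v,u=np.where(l==i); X=onplane(f,np.c_[u,v],5); d=P[v,u,2]
            print(nm,st[i],X.min(0).round(),X.max(0).round(),'z',np.nanpercentile(d,[10,50,90]).round(1))
# post
Z=P[...,2]; sub=(slice(180,212),slice(214,240))
m=np.zeros((480,640),bool); m[sub]=(Z[sub]>58)&(Z[sub]<80); v,u=np.where(m); print('post',len(u),np.nanmedian(P[m],0), P[m].min(0),P[m].max(0))
# rack: high white
m=np.zeros((480,640),bool); m[185:245,175:225]=(Z[185:245,175:225]>45); n,l,st,c=cv2.connectedComponentsWithStats(m.astype(np.uint8))
for i in range(1,n):
    if st[i,4]>20: print('high',st[i],np.nanmedian(P[l==i],0).round(1),cv2.minAreaRect(P[l==i][:,:2].astype(np.float32)))
# dock all
m=np.zeros((480,640),bool); m[140:255,172:224]=(Z[140:255,172:224]>6); n,l,st,c=cv2.connectedComponentsWithStats(m.astype(np.uint8)); i=1+st[1:,4].argmax()
print('dock',st[i],cv2.minAreaRect(P[l==i][:,:2].astype(np.float32)))
m=np.zeros((480,640),bool); m[125:210,300:425]=(Z[125:210,300:425]>25); n,l,st,c=cv2.connectedComponentsWithStats(m.astype(np.uint8)); i=1+st[1:,4].argmax()
print('riser',st[i],cv2.minAreaRect(P[l==i][:,:2].astype(np.float32)),np.nanmedian(Z[l==i]))
for nm,(u0,v0,u1,v1) in dict(dish=(240,200,286,243),burner=(260,247,298,284),cap=(237,258,254,276),jar=(380,255,436,306),bottle=(240,90,276,140)).items():
    q=Z[v0:v1,u0:u1]>12; p=P[v0:v1,u0:u1][q]; print(nm,np.nanmin(p,0).round(),np.nanmax(p,0).round())
E
```

```text
bench 0.9628583248422729
A [351 197  12  40 115] [ 475. -221.    5.] [ 576. -196.    5.] z [ 4.5  7.4 10.8]
A [356 196  13  26  81] [ 513. -237.    5.] [ 578. -209.    5.] z [ 4.3  7.1 13.4]
B [389 191  11  26  80] [ 524. -316.    5.] [ 589. -292.    5.] z [ 2.2  6.  30.3]
post 114 [577.51172781 111.0900334   68.9497869 ] [565.53192096  97.78085629  58.70053449] [591.05570553 123.87707712  75.84779738]
high [219 187   6  13  63] [578.2 116.5  69.3] ((578.4810180664062, 117.34661102294922), (13.36371898651123, 25.511234283447266), 88.21818542480469)
high [ 186  195   31   38 1052] [532.5 168.2  61. ] ((534.5062255859375, 171.27001953125), (90.21768188476562, 70.37751007080078), 1.6724498271942139)
dock [ 182  149   42   97 3340] ((579.2501220703125, 165.82801818847656), (231.44998168945312, 105.12509155273438), 2.2519922256469727)
riser [ 312  131  109   73 5936] ((645.6495971679688, -233.33047485351562), (151.3096923828125, 251.19204711914062), 7.090350151062012) 37.07184777763223
dish [471. -21.  12.] [561.  68.  37.]
burner [368. -53.  13.] [439.  18.  83.]
cap [388.  53.  13.] [416.  81.  26.]
jar [ 303. -378.   12.] [ 414. -268.   81.]
bottle [736.  -4.  12.] [797.  59. 174.]
```

View pics/crop1.png

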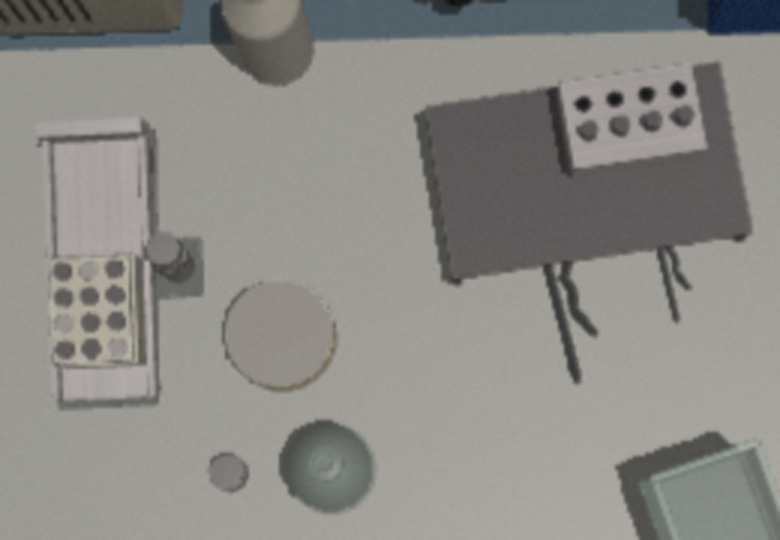

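Crop: the larger clip's legs run from (548,262) to (577,382), against (660,248)-(677,320) for the small one, so the left one is the target. Its bent leg is on the right. The rack starts about 94 mm short of the stop, and I'll push it first.

```bash
python3 - <<'E'
from h import *
a=np.radians(2.)
r=Ro.from_rotvec(np.radians(-12)*np.array([-np.sin(a),np.cos(a),0]))*Ro.from_euler('z',26,degrees=True)
print(np.degrees(r.as_rotvec())/60, (np.array([448,169,110])-[232.785,525.789,213.976])/500)
E
```

```text
[-0.03849023 -0.19801508  0.43173723] [ 0.43043  -0.713578 -0.207952]
```

Emit:
{"fn": "send_rows", "kwargs": {
  "motion": [
    [0.43, -0.714, -0.1, -0.0385, -0.198, 0.4317, -1],
    [0.43, -0.714, -0.1, -0.0385, -0.198, 0.4317, -1],
    [0.43, -0.714, -0.1, -0.0385, -0.198, 0.4317, -1],
    [0.43, -0.714, -0.1, -0.0385, -0.198, 0.4317, -1],
    [0.43, -0.714, -0.1, -0.0385, -0.198, 0.4317, -1],
    [0.43, -0.714, -0.1, -0.0385, -0.198, 0.4317, -1],
    [0.43, -0.714, -0.1, -0.0385, -0.198, 0.4317, -1],
    [0.43, -0.714, -0.1, -0.0385, -0.198, 0.4317, -1],
    [0.43, -0.714, -0.1, -0.0385, -0.198, 0.4317, -1],
    [0.43, -0.714, -0.1, -0.0385, -0.198, 0.4317, -1]
  ],
  "squeeze": 20
}}

```text
time_s: 1.35
ee_pos: [447.3, 169.9, 164.0]
ee_rot: [-180.0, 12.0, -177.8]
force: [0.2, -0.1, -0.1]
gripper_width: 0.5
gripper_force: 0.0
```

```bash
python3 - <<'E'
from h import *
import pickle
f=grab('wrist'); save(f,'w1.png'); pickle.dump(f,open('w1.pkl','wb')); s=env.state(); print(s['ee_pos'],s['ee_rot'],s['gripper_width'])
P=cloud(f); print('fov pts',np.nanmin(P.reshape(-1,3),0),np.nanmax(P.reshape(-1,3),0))
E
```

```text
[447.28456454 169.95495072 164.05342669] [-179.99188084   11.99926592 -177.76132799] 0.004694729785723029
fov pts [ 280.63595674 -196.62390128   -3.43653291] [939.11615827 542.57379153 287.95526058]
```

View pics/w1.png

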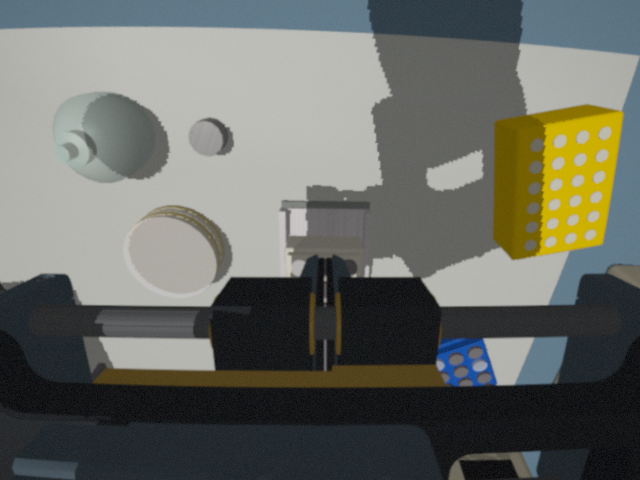

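Wrist view: fingertips at (322,258), behind the rack's rear at (327,243) and inside the channel. I'll go down and push.

Emit:
{"fn": "send_rows", "kwargs": {
  "motion": [
    [0.008, 0, -0.12, 0, 0, 0, -1],
    [0.008, 0, -0.22, 0, 0, 0, -1],
    [0.008, 0, -0.288, 0, 0, 0, -1],
    [0.008, 0, -0.288, 0, 0, 0, -1],
    [0.03, 0.001, -0.285, 0, 0, 0, -1],
    [0.05, 0.002, -0.282, 0, 0, 0, -1],
    [0.07, 0.0025, -0.279, 0, 0, 0, -1],
    [0.09, 0.003, -0.2765, 0, 0, 0, -1],
    [0.11, 0.004, -0.274, 0, 0, 0, -1],
    [0.13, 0.0045, -0.271, 0, 0, 0, -1],
    [0.15, 0.005, -0.268, 0, 0, 0, -1],
    [0.15, 0.005, -0.268, 0, 0, 0, -1]
  ]
}}

```text
time_s: 2.9
ee_pos: [524.9, 171.7, 30.4]
ee_rot: [180.0, 12.2, -177.9]
force: [-0.7, -0.6, 0.6]
gripper_width: 0.3
gripper_force: 0.0
```

```bash
python3 - <<'E'
from h import *
f=grab('top'); P=cloud(f); Z=P[...,2]
m=np.zeros((480,640),bool); m[140:245,175:240]=(Z[140:245,175:240]>50)&(Z[140:245,175:240]<90)
n,l,st,c=cv2.connectedComponentsWithStats(m.astype(np.uint8))
for i in range(1,n):
    if st[i,4]>20: print('high',st[i],P[l==i].min(0).round(),P[l==i].max(0).round())
s=env.state(); print(s['ee_pos'],s['force'])
save(f,'t1.png',(170,110,300,260),4)
E
```

```text
high [182 149  36   8 214] [677. 132.  50.] [693. 219.  70.]
high [185 174  31  30 822] [554. 137.  50.] [629. 209.  81.]
high [219 187  12  13 127] [565.  98.  51.] [594. 124.  75.]
[524.20985851 171.57357181  30.26793547] [ 0.1276003   0.60608902 -0.62027379]
```

View pics/t1.png

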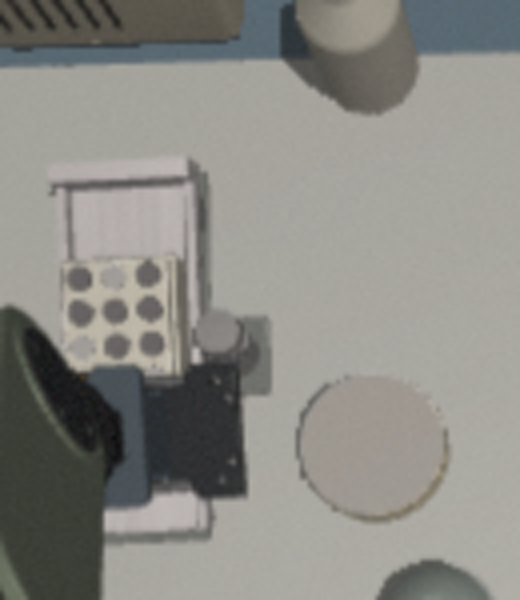

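View: the rack (120,320) is moving straight between the rails, with about 45 mm still to go.

Emit:
{"fn": "send_rows", "kwargs": {
  "motion": [
    [0.02, 0.0007, 0.003, 0, 0, 0, -1],
    [0.04, 0.0014, 0.0056, 0, 0, 0, -1],
    [0.06, 0.002, 0.0085, 0, 0, 0, -1],
    [0.074, 0.0026, 0.0104, 0, 0, 0, -1],
    [0.08, 0.0028, 0.0112, 0, 0, 0, -1],
    [0.084, 0.003, 0.0118, 0, 0, 0, -1],
    [0.084, 0.003, 0.0118, 0, 0, 0, -1]
  ]
}}

```text
time_s: 3.82
ee_pos: [564.8, 172.8, 35.9]
ee_rot: [-180.0, 12.0, -177.9]
force: [-1.4, -0.1, -0.3]
gripper_width: 0.3
gripper_force: 0.5
```

Emit:
{"fn": "send_rows", "kwargs": {
  "motion": [
    [0.004, 0, 0.0006, 0, 0, 0, -1],
    [0.008, 0, 0.001, 0, 0, 0, -1],
    [0.008, 0, 0.001, 0, 0, 0, -1]
  ]
}}

```text
time_s: 4.2
ee_pos: [569.2, 172.9, 36.5]
ee_rot: [-180.0, 12.0, -177.9]
force: [-1.4, -0.3, -1.7]
gripper_width: 0.6
gripper_force: 0.5
```

Emit:
{"fn": "send_rows", "kwargs": {
  "motion": [
    [0.004, 0, 0.0006, 0, 0, 0, -1],
    [0.008, 0, 0.001, 0, 0, 0, -1],
    [0.008, 0, 0.001, 0, 0, 0, -1]
  ]
}}

```text
time_s: 4.58
ee_pos: [573.1, 172.8, 37.0]
ee_rot: [-180.0, 12.0, -177.9]
force: [-1.2, 0.1, 0.7]
gripper_width: 0.6
gripper_force: 0.7
```

Emit:
{"fn": "send_rows", "kwargs": {
  "motion": [
    [0.004, 0, 0.0006, 0, 0, 0, -1],
    [0.008, 0, 0.001, 0, 0, 0, -1],
    [0.008, 0, 0.001, 0, 0, 0, -1]
  ]
}}

```text
time_s: 4.95
ee_pos: [573.9, 172.5, 36.7]
ee_rot: [-179.9, 11.6, -177.9]
force: [-8.6, 0.6, 5.0]
gripper_width: 0.2
gripper_force: 4.1
```

The stop shows 8.6 N, so the rack is home. Next I back off and plan the wrist look at the clip.

```bash
python3 - <<'E'
from h import *
import pickle
f=pickle.load(open('w1.pkl','rb'));print(np.array(f['T_tool_cam']).round(2),f['fx'])
a=np.radians(2.)
T0=Ro.from_rotvec(np.radians(-12)*np.array([-np.sin(a),np.cos(a),0]))*Ro.from_euler('z',26,degrees=True)*Ro.from_euler('xyz',[180,0,156.12],degrees=True)
T1=Ro.from_euler('xyz',[180,0,194],degrees=True)
print((T1*T0.inv()).as_rotvec(degrees=True)/60)
T=np.array(f['T_tool_cam'])
g=dict(f)
for p in [(600,-205,180),(580,-205,200)]:
    Rc=T1.as_matrix()@T[:3,:3]; c=T1.as_matrix()@T[:3,3]+p; g['R']=Rc.T; g['t']=-Rc.T@c
    print(p,proj(g,[[575,-196,4],[475,-221,4],[600,-200,36]]).round(), c)
E
```

```text
[[   0.     -0.97   -0.26   71.74]
 [   1.      0.     -0.     -0.21]
 [   0.     -0.26    0.97 -170.28]
 [   0.      0.      0.      1.  ]] 352.750807536204
[-0.02767661  0.19843689  0.19727466]
(600, -205, 180) [[340. 195.]
 [341.  83.]
 [331. 225.]] [ 530.44334924 -222.55545005  350.2844127 ]
(580, -205, 200) [[335. 210.]
 [335. 107.]
 [325. 240.]] [ 510.44334924 -222.55545005  370.2844127 ]
```

Emit:
{"fn": "send_rows", "kwargs": {
  "motion": [
    [-0.03, -0.001, 0, 0, 0, 0, -1],
    [-0.06, -0.002, 0.01, 0, 0, 0, -1],
    [-0.06, -0.002, 0.12, 0, 0, 0, -1],
    [-0.06, -0.002, 0.24, 0, 0, 0, -1],
    [-0.06, -0.002, 0.24, 0, 0, 0, -1]
  ]
}}

```text
time_s: 5.58
ee_pos: [550.1, 173.0, 163.8]
ee_rot: [179.8, 12.8, -177.9]
force: [-0.9, -0.8, -0.8]
gripper_width: 0.2
gripper_force: 0.0
```

Emit:
{"fn": "send_rows", "kwargs": {
  "motion": [
    [0.1, -0.07, 0.08, -0.007, 0.2, 0, -1],
    [0.2, -0.12, 0.1, -0.007, 0.2, 0, -1],
    [0.2, -0.14, 0.1, -0.007, 0.2, 0, -1],
    [0.2, -0.14, 0.1, -0.007, 0.2, 0, -1],
    [0.2, -0.14, 0.1, -0.007, 0.2, 0, -1]
  ]
}}

```text
time_s: 6.2
ee_pos: [644.7, 102.5, 206.5]
ee_rot: [180.0, -0.2, -177.9]
force: [0.3, -0.3, -0.2]
gripper_width: 0.3
gripper_force: 0.0
```

```bash
python3 - <<'E'
from h import *
import pickle
f=grab('wrist'); save(f,'w2.png'); pickle.dump(f,open('w2.pkl','wb')); s=env.state(); print(s['ee_pos'],s['ee_rot'])
f=grab('top'); pickle.dump(f,open('top1.pkl','wb'))
E
```

```text
[644.7977708  102.77027654 206.7676485 ] [ 1.79982479e+02 -1.30227066e-01 -1.77819444e+02]
```

View pics/w2.png

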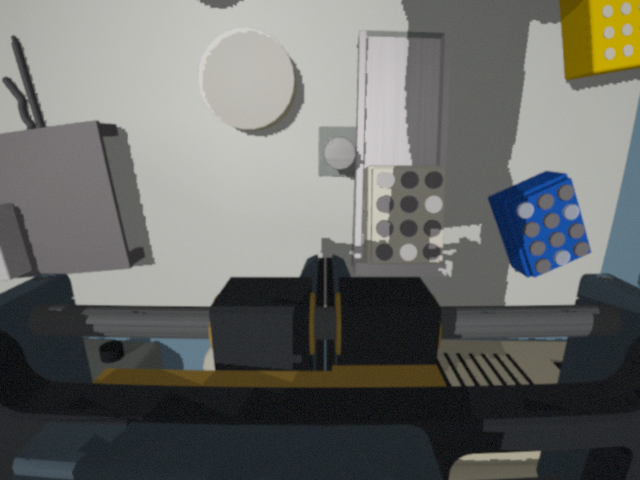

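Wrist view: post top (340,153), foot plate (319-360,126-177), rack home with its caps up to row 166. The larger clip's legs are at (28,90).

```bash
python3 - <<'E'
from h import *
import pickle
for n,w in [('w2',(310,130,356,180)),('top1',(212,178,240,215))]:
    f=pickle.load(open(n+'.pkl','rb')); P=cloud(f); Z=P[...,2]
    u0,v0,u1,v1=w; q=Z[v0:v1,u0:u1]; m=(q>64)&(q<80)
    n_,l,st,c=cv2.connectedComponentsWithStats(m.astype(np.uint8)); i=1+st[1:,4].argmax(); v,u=np.where(l==i); uv=np.c_[u+u0,v+v0]
    # rack pts may be in mask
    cc,r=cv2.minEnclosingCircle(uv.astype(np.float32)); print(n,st[i],cc,r,'z',np.median(q[l==i]),onplane(f,[cc],70),onplane(f,[uv.mean(0)],70), 'depthmean',P[uv[:,1],uv[:,0]].mean(0))
f=pickle.load(open('w2.pkl','rb')); P=cloud(f)
hsv=cv2.cvtColor(f['pixels'],cv2.COLOR_RGB2GRAY).astype(int)
print(hsv[140,312:326],hsv[170,312:326]); print(hsv[120:134,325],hsv[170:184,325])
# rail line: use channel/outer edges via Z step at rows
Z=P[...,2]
for lo,hi in [(345,372),(425,460)]:
  pts=[]
  for v in range(40,160,4):
    z=Z[v,lo:hi]; k=np.where(z>6)[0]
    if len(k): 
        u=(lo+k[0]) if lo<400 else lo+k[-1]
        pts.append(P[v,u])
  pts=np.array(pts); ok=pts[:,0]<555
  p=np.polyfit(pts[:,0],pts[:,1],1); print('rail yaw',np.degrees(np.arctan(p[0])),'y at 578',np.polyval(p,578),np.std(pts[:,1]-np.polyval(p,pts[:,0])))
m=np.zeros(Z.shape,bool); m[160:268,362:450]=(Z[160:268,362:450]>60); print('rack',cv2.minAreaRect(P[m][:,:2].astype(np.float32)))
E
```

```text
w2 [ 13   7  33  33 829] (339.0, 152.6774139404297) 16.455543518066406 z 69.58875911180263 [[580.55304188 111.67508654  70.        ]] [[580.6089881  111.69513939  70.        ]] depthmean [580.65037623 111.71695478  69.55028959]
top1 [  7   9  11  12 103] (224.0, 192.8000030517578) 5.800097942352295 z 70.04820119537294 [[578.25350217 111.38002821  70.        ]] [[578.50449367 111.42991659  70.        ]] depthmean [578.56023723 111.47055994  69.80640235]
[192 193 193 192 193 188 175 156 143 141 139 140 139 141] [191 192 192 192 192 185 162 142 135 135 134 133 135 136]
[191 193 192 193 191 188 166 142 141 141 141 142 142 141] [136 133 134 136 136 143 168 187 189 190 191 190 191 190]
rail yaw -5.69752787072152 y at 578 121.16375199472753 3.271490139978429
rail yaw 1.331543661710106 y at 578 215.3803752393361 0.48786141895685653
rack ((636.9498291015625, 176.61004638671875), (94.00678253173828, 78.90454864501953), 1.450156331062317)
```

Emit:
{"fn": "send_rows", "kwargs": {
  "motion": [
    [-0.02, -0.12, 0, 0, 0, 0.1, 0.1],
    [-0.05, -0.3, 0, 0, 0, 0.2, 0.1],
    [-0.094, -0.5, 0, 0, 0, 0.2, 0.1],
    [-0.094, -0.614, -0.054, 0, 0, 0.2, 0.1],
    [-0.094, -0.614, -0.054, 0, 0, 0.2, 0.1],
    [-0.094, -0.614, -0.054, 0, 0, 0.2, 0.1],
    [-0.094, -0.614, -0.054, 0, 0, 0.2, 0.1],
    [-0.094, -0.614, -0.054, 0, 0, 0.2, 0.1]
  ]
}}

```text
time_s: 7.3
ee_pos: [600.1, -203.3, 181.0]
ee_rot: [180.0, 0.0, -165.8]
force: [0.2, 0.9, -0.5]
gripper_width: 50.3
gripper_force: 0.0
```

```bash
python3 - <<'E'
from h import *
import pickle
f=grab('wrist'); save(f,'w3.png',(200,30,480,270),2.8); pickle.dump(f,open('w3.pkl','wb')); s=env.state(); print(s['ee_pos'],s['ee_rot'])
g=cv2.cvtColor(f['pixels'],cv2.COLOR_RGB2GRAY); P=cloud(f)
m=np.zeros(g.shape,bool); m[30:250,220:460]=g[30:250,220:460]<75
n,l,st,c=cv2.connectedComponentsWithStats(m.astype(np.uint8))
for i in range(1,n):
    if st[i,4]>40:
        v,u=np.where(l==i); X=onplane(f,np.c_[u,v],4); print(i,st[i],X.min(0).round(1),X.max(0).round(1),np.nanmedian(P[l==i][:,2]))
print(g[100,300:400:2])
E
```

```text
[ 600.23009262 -203.33137823  180.92872102] [-1.79997724e+02  3.67835831e-02 -1.65742193e+02]
1 [338  86   6 104 190] [ 477.5 -220.4    4. ] [ 570.6 -197.2    4. ] 6.7113831851683585
2 [240 114   4  61 124] [ 524.4 -304.7    4. ] [ 579.8 -293.8    4. ] 4.729795001766604
4 [319 128  11  60 117] [ 519.  -230.3    4. ] [ 572.6 -209.4    4. ] 6.8962965711513675
7 [224 140  10  37  65] [ 551.5 -316.     4. ] [ 583.6 -301.1    4. ] 4.577030040639613
[189 190 191 190 190 191 192 192 192 191 191 192 193 193 191 192 192 185
 103  83  84  67 155 191 191 192 190 192 191 192 191 192 192 191 191 192
 192 191 190 191 190 191 190 189 191 191 191 191 190 190]
```

View pics/w3.png

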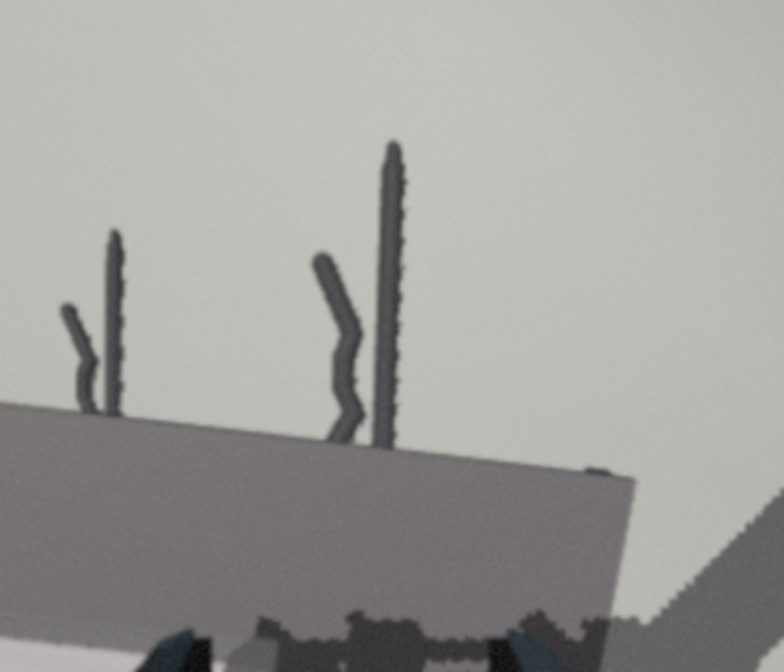

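The enlarged crop shows the thicker, longer clip on the right, straight leg from (393,143) to (383,445) and bent leg to its left. That is the target. The one at (113,320) is the small clip.

```bash
python3 - <<'E'
from h import *
import pickle
f=pickle.load(open('w3.pkl','rb'))
q=np.array([[393,143],[383,445],[321,261],[355,330],[344,370],[358,412]])/2.8+[200,30]
X=onplane(f,q,4); print(X.round(1)); d=X[0]-X[1]; d/=np.linalg.norm(d); print('yaw',np.degrees(np.arctan2(d[1],d[0])))
tip=X[0]; n=np.array([-d[1],d[0],0])
o=tip-d*128; print('origin',o)
for p in X[2:]: print(((p-o)@d).round(1),((p-o)@n).round(1))
print('grasp (63,8.5)',o+63*d+8.5*n,'head',o+12*n)
# second view: top camera
f=pickle.load(open('top1.pkl','rb')); 
g=cv2.cvtColor(f['pixels'],cv2.COLOR_RGB2GRAY); m=np.zeros(g.shape,bool); m[192:245,345:375]=g[192:245,345:375]<100
v,u=np.where(m); Y=onplane(f,np.c_[u,v],4); print('top: tip',Y[Y[:,0].argmin()])
c1,r1,_=rays(f,[[u[v.argmax()],v.max()+.5]]); f3=pickle.load(open('w3.pkl','rb')); c2,r2,_=rays(f3,q[:1])
A=np.c_[r1[0],-r2[0]]; st=np.linalg.lstsq(A,c2-c1,rcond=None)[0]; print('triang tip',c1+st[0]*r1[0],c2+st[1]*r2[0])
E
```

```text
[[ 473.5 -221.4    4. ]
 [ 570.8 -199.3    4. ]
 [ 515.8 -235.3    4. ]
 [ 535.  -218.6    4. ]
 [ 549.  -219.     4. ]
 [ 561.8 -210.7    4. ]]
yaw -167.2171572710623
origin [ 598.34694157 -193.06596041    4.        ]
89.9 23.0
67.4 10.9
53.8 14.3
39.5 9.1
grasp (63,8.5) [ 538.78903547 -215.2944516     4.        ] head [ 601.00201931 -204.76854825    4.        ]
top: tip [ 475.5051381  -220.48849502    4.        ]
triang tip [ 474.31636001 -217.96244899    3.94416095] [ 473.53144846 -221.38677853    4.07368384]
```

Emit:
{"fn": "send_rows", "kwargs": {
  "motion": [
    [-0.12, -0.022, -0.1, 0, 0, -0.022, 0.1],
    [-0.12, -0.022, -0.22, 0, 0, -0.022, 0.1],
    [-0.12, -0.022, -0.3, 0, 0, -0.022, 0.1],
    [-0.12, -0.022, -0.34, 0, 0, -0.022, 0.1],
    [-0.12, -0.022, -0.354, 0, 0, -0.022, 0.1],
    [-0.12, -0.022, -0.354, 0, 0, -0.022, 0.1],
    [-0.12, -0.022, -0.354, 0, 0, -0.022, 0.1]
  ]
}}

```text
time_s: 8.22
ee_pos: [540.9, -216.3, 4.7]
ee_rot: [-179.9, 0.1, -167.2]
force: [-0.5, -0.9, 0.4]
gripper_width: 50.3
gripper_force: 0.0
```

Emit:
{"fn": "send_rows", "kwargs": {
  "motion": [
    [0, 0, -0.002, 0, 0, 0, -1],
    [0, 0, -0.002, 0, 0, 0, -1],
    [0, 0, -0.002, 0, 0, 0, -1],
    [0, 0, -0.002, 0, 0, 0, -1]
  ],
  "squeeze": 20
}}

```text
time_s: 8.72
ee_pos: [539.8, -216.1, 2.7]
ee_rot: [180.0, -0.0, -167.2]
force: [-0.6, 0.8, 2.4]
gripper_width: 21.0
gripper_force: 18.6
```

Emit:
{"fn": "send_rows", "kwargs": {
  "motion": [
    [0, 0, 0.006, 0, 0, 0, -1],
    [-0.02, -0.0046, 0.008, 0, 0, 0, -1],
    [-0.05, -0.0114, 0.008, 0, 0, 0, -1],
    [-0.08, -0.018, 0.008, 0, 0, 0, -1],
    [-0.11, -0.025, 0.008, 0, 0, 0, -1],
    [-0.14, -0.032, 0.008, 0, 0, 0, -1],
    [-0.17, -0.0385, 0.008, 0, 0, 0, -1],
    [-0.18, -0.041, 0.008, 0, 0, 0, -1],
    [-0.18, -0.041, 0.008, 0, 0, 0, -1]
  ]
}}

```text
time_s: 9.85
ee_pos: [449.7, -236.9, 6.5]
ee_rot: [-180.0, 0.0, -167.2]
force: [-0.2, -0.5, -1.7]
gripper_width: 21.4
gripper_force: 18.6
```

```bash
python3 - <<'E'
from h import *
import pickle
f=grab('top'); save(f,'t2.png',(300,120,440,310),4*.75); s=env.state(); print(s['ee_pos'],s['qpos'],s['gripper_width'])
E
```

```text
[ 450.21239381 -236.91241122    6.52693175] [-2.90527471e+01  2.55229986e+01  1.13682810e+02  7.13208269e-03
  4.07507745e+01 -1.31845400e+02] 21.11093144803859
```

View pics/t2.png

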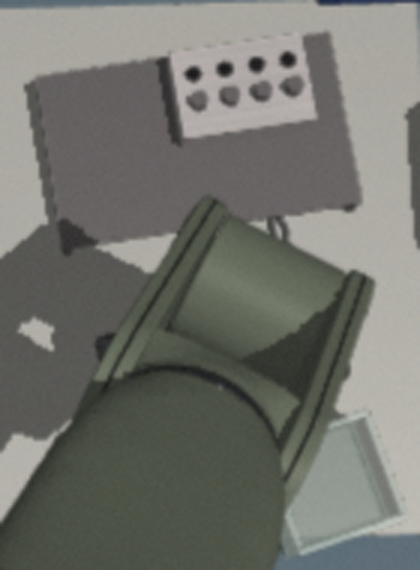

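The arm hides the clip here. The small clip is still at (277,230), and the grip holds at 21 mm. Next: lift, turn, and carry to the clear spot between the dishes and the shelf.

Emit:
{"fn": "send_rows", "kwargs": {
  "motion": [
    [0, 0, 0.1, 0, 0, 0, -1],
    [0, 0.01, 0.2, 0, 0, 0, -1],
    [0.02, 0.08, 0.2, 0, 0, -0.15, -1],
    [0.06, 0.16, 0.2, 0, 0, -0.3, -1],
    [0.1, 0.24, 0.2, 0, 0, -0.45, -1],
    [0.14, 0.32, 0.2, 0, 0, -0.6, -1],
    [0.18, 0.38, 0.2, 0, 0, -0.75, -1],
    [0.22, 0.42, 0.2, 0, 0, -0.9, -1],
    [0.26, 0.45, 0.2, 0, 0, -0.98, -1],
    [0.28, 0.47, 0.2, 0, 0, -0.98, -1]
  ]
}}

```text
time_s: 11.15
ee_pos: [591.0, -0.5, 106.2]
ee_rot: [180.0, 0.0, 134.1]
force: [-0.4, -1.4, -0.6]
gripper_width: 21.4
gripper_force: 19.6
```

Emit:
{"fn": "send_rows", "kwargs": {
  "motion": [
    [0.044, 0.008, 0, 0, 0, -0.17, -1],
    [0.044, 0.008, 0, 0, 0, -0.35, -1],
    [0.044, 0.008, -0.05, 0, 0, -0.52, -1],
    [0.044, 0.008, -0.1, 0, 0, -0.707, -1],
    [0.044, 0.008, -0.15, 0, 0, -0.707, -1],
    [0.044, 0.008, -0.19, 0, 0, -0.707, -1],
    [0.044, 0.008, -0.202, 0, 0, -0.707, -1],
    [0.044, 0.008, -0.206, 0, 0, -0.707, -1],
    [0.044, 0.008, -0.206, 0, 0, -0.707, -1]
  ]
}}

```text
time_s: 12.28
ee_pos: [612.3, 2.3, 4.1]
ee_rot: [179.9, -0.0, 91.6]
force: [-0.6, 0.5, -1.3]
gripper_width: 21.1
gripper_force: 19.6
```

Emit:
{"fn": "send_rows", "kwargs": {
  "motion": [
    [0, 0, -0.003, 0, 0, 0, -1],
    [0, 0, -0.003, 0, 0, 0, 0.1],
    [0, 0, -0.003, 0, 0, 0, 0.1],
    [0, 0, -0.003, 0, 0, 0, 0.1],
    [0, 0, 0.05, 0, 0, 0, 0.1],
    [0, 0, 0.15, 0, 0, 0, 0.1],
    [0, -0.1, 0.27, 0, 0, 0, 0.1],
    [0, -0.2, 0.34, 0, 0, 0, 0.1],
    [0, -0.22, 0.35, 0, 0, 0, 0.1],
    [0, -0.22, 0.35, 0, 0, 0, 0.1],
    [0, -0.22, 0.35, 0, 0, 0, 0.1]
  ]
}}

```text
time_s: 13.65
ee_pos: [610.8, -106.3, 176.4]
ee_rot: [-179.8, -0.1, 91.6]
force: [0.3, -0.0, -0.1]
gripper_width: 50.2
gripper_force: 0.0
```

```bash
python3 - <<'E'
from h import *
import pickle
f=grab('wrist'); save(f,'w4.png',(180,0,460,260),2.3); pickle.dump(f,open('w4.pkl','wb')); s=env.state(); print(s['ee_pos'],s['ee_rot'],s['gripper_width'])
E
```

```text
[ 610.80088786 -106.10424059  176.30116202] [-1.79783464e+02 -9.74213503e-02  9.16438002e+01] 49.97354977729869
```

View pics/w4.png

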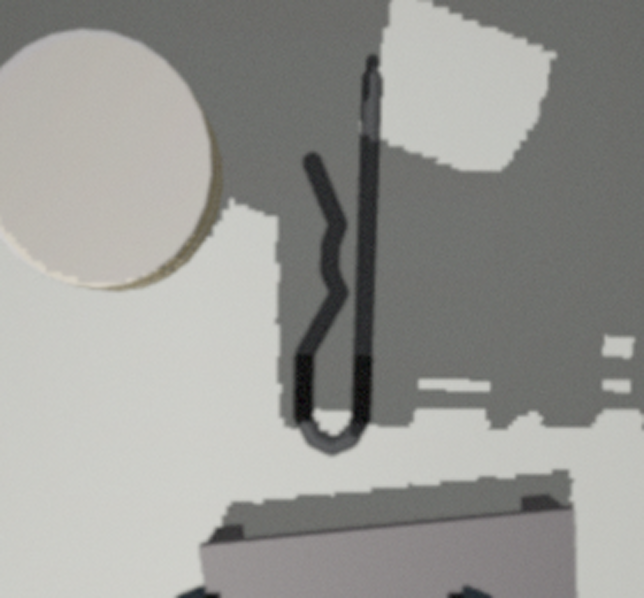

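The clip lies clear: black grips at (304,387) and (363,390), tip (372,60), bent leg toward the dishes.

```bash
python3 - <<'E'
from h import *
import pickle
f=pickle.load(open('w4.pkl','rb'))
q=np.array([[372,58],[363,345],[333,452],[313,158]])/2.3+[180,0]
X=onplane(f,q,4); print(X.round(1)); d=X[0]-X[1]; d/=np.linalg.norm(d); print('yaw',np.degrees(np.arctan2(d[1],d[0])))
n=np.array([-d[1],d[0],0]); o=X[0]-128*d; print('o',o, [(((p-o)@d).round(1),((p-o)@n).round(1)) for p in X]); print('head',o+12*n)
G=np.array([[304,387],[363,388]])/2.3+[180,0]; Y=onplane(f,G,14); print('grips',Y.round(1),Y.mean(0), (Y.mean(0)-o)@d)
P=cloud(f); u,v=G.round().astype(int).T; print('z',P[v,u,2])
E
```

```text
[[621.   67.9   4. ]
 [621.4 -40.6   4. ]
 [610.3 -85.3   4. ]
 [599.2  30.9   4. ]]
yaw 90.21003421993505
o [621.50456657 -60.06259684   4.        ] [(np.float64(128.0), np.float64(-0.0)), (np.float64(19.5), np.float64(-0.0)), (np.float64(-25.2), np.float64(11.3)), (np.float64(91.1), np.float64(22.0))]
head [609.50464719 -60.10658621   4.        ]
grips [[597.8 -57.7  14. ]
 [621.7 -57.4  14. ]] [609.78260799 -57.54505234  14.        ] 2.560497719655095
z [13.50337666 13.49188921]
```

Emit:
{"fn": "send_rows", "kwargs": {
  "motion": [
    [-0.003, 0.095, -0.05, 0, 0, 0, 0.1],
    [-0.003, 0.095, -0.15, 0, 0, 0, 0.1],
    [-0.003, 0.095, -0.25, 0, 0, 0, 0.1],
    [-0.003, 0.095, -0.32, 0, 0, 0, 0.1],
    [-0.003, 0.095, -0.345, 0, 0, 0, 0.1],
    [-0.003, 0.095, -0.352, 0, 0, 0, 0.1],
    [-0.003, 0.095, -0.352, 0, 0, 0, 0.1]
  ]
}}

```text
time_s: 14.58
ee_pos: [611.1, -60.0, 3.3]
ee_rot: [179.9, 0.0, 91.6]
force: [0.2, 0.4, 0.0]
gripper_width: 50.3
gripper_force: 0.0
```

Emit:
{"fn": "send_rows", "kwargs": {
  "motion": [
    [0, 0, -0.001, 0, 0, 0, -1],
    [0, 0, -0.001, 0, 0, 0, -1],
    [0, 0, -0.001, 0, 0, 0, -1],
    [0, 0, 0.03, 0, 0, 0, -1],
    [0, 0, 0.09, 0, 0, 0, -1],
    [-0.04, 0.02, 0.092, 0, 0, 0, -1],
    [-0.076, 0.038, 0.092, 0, 0, 0, -1],
    [-0.076, 0.038, 0.092, 0, 0, 0, -1],
    [-0.076, 0.038, 0.092, 0, 0, 0, -1]
  ],
  "squeeze": 45
}}

```text
time_s: 15.7
ee_pos: [573.5, -41.5, 49.0]
ee_rot: [179.9, 0.0, 91.6]
force: [0.3, 0.0, -1.4]
gripper_width: 31.3
gripper_force: 45.0
```

```bash
python3 - <<'E'
from h import *
import pickle
f=grab('wrist'); save(f,'w5.png',(230,0,430,300),2); pickle.dump(f,open('w5.pkl','wb')); s=env.state(); print(s['ee_pos'],s['ee_rot'],s['gripper_width'],s['gripper_force'])
f=grab('scene'); pickle.dump(f,open('scene5.pkl','wb'));f=grab('top'); pickle.dump(f,open('top5.pkl','wb'))
E
```

```text
[573.50272329 -41.57447764  48.78914943] [1.79898702e+02 1.05745895e-02 9.15676058e+01] 31.622382254886304 44.997200633370085
```

View pics/w5.png

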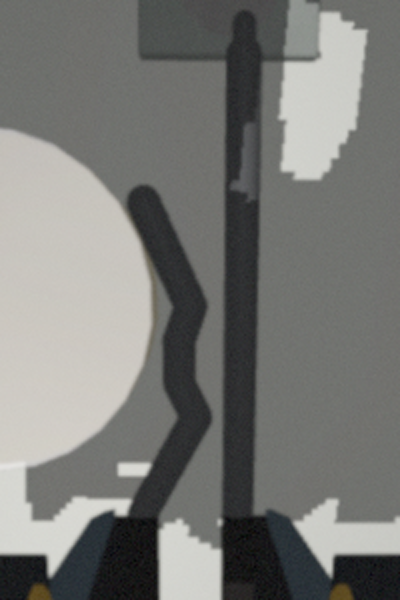

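Wrist view: clip held straight by the head, tip (243,15), leg base (237,500), and the foot plate's near edge at (140-320,57). From here I work in numbers only.

```bash
python3 - <<'E'
from h import *
import pickle
f=pickle.load(open('w5.pkl','rb')); P=cloud(f); g=cv2.cvtColor(f['pixels'],cv2.COLOR_RGB2GRAY).astype(int)
# leg by height
pts=[]
for v in range(12,240,6):
    z=P[v,335:366,2]; k=np.where(z>35)[0]
    if len(k)>5: pts.append(np.r_[335+k.mean(),v,np.median(z[k][2:-2])])
pts=np.array(pts); print('z along leg (tip..head)',pts[::4,2].round(1), 'u',pts[::4,0])
for zz in (50,):
    X=onplane(f,pts[:,:2],zz-4+2); X=onplane(f,pts[:,:2],49); p=np.polyfit(X[:,1],X[:,0],1); print('leg x at y=112',np.polyval(p,112),'slope yaw',90-np.degrees(np.arctan(p[0])),'tip y',onplane(f,[[351.5,5.5]],49), 'leg x at -41',np.polyval(p,-41))
# foot plate edges
v=20; print(g[v,292:306],g[v,380:398]); print(g[20:36,310],g[20:36,330])
c=onplane(f,[[300,15],[389.5,15],[310,28.5],[335,28.5]],6); print(c.round(1))
# scene cam & top cam: tip and post
for n in ('scene5','top5'):
    f=pickle.load(open(n+'.pkl','rb')); P=cloud(f); 
    m=(abs(P[...,0]-580)<22)&(abs(P[...,1]-111)<22)&(P[...,2]>64)&(P[...,2]<76); v,u=np.where(m); print(n,'post top',len(u),P[m].mean(0).round(1),P[m].min(0).round(1),P[m].max(0).round(1))
    m=(abs(P[...,0]-583)<14)&(P[...,1]>40)&(P[...,1]<92)&(P[...,2]>40)&(P[...,2]<62)
    Q=P[m]; print(' leg',len(Q)); 
    if len(Q): print(Q.mean(0).round(1),np.percentile(Q[:,2],[10,50,90]).round(1),Q[:,1].max())
E
```

```text
z along leg (tip..head) [52.3 53.  53.3 53.2 53.4 53.6 53.3 53.8 53.6 53.8] u [352.  352.  351.5 350.5 350.5 350.  350.  349.  349.  348.5]
leg x at y=112 581.9611165652206 slope yaw 91.51428625111656 tip y [[582.34318053  89.41485552  49.        ]] leg x at -41 586.0057383187786
[109 110 110 110 111 112 103  86  79  80  78  81  81  80] [144 143 145 146 143 144 144 141 146 170 197 203 204 203 203 204 204 204]
[ 81  78  81  79  79  76  73  68  65  70  95 111 109 110 112 112] [ 80  81  80  84  82  80  76  69  70  70  90 109 113 112 111 110]
[[557.   98.6   6. ]
 [606.  100.2   6. ]
 [562.6  91.8   6. ]
 [576.3  92.2   6. ]]
scene5 post top 68 [580.3 117.2  70.2] [566.1 101.   64.1] [592.9 131.6  74.6]
 leg 45
[581.7  64.1  53. ] [49.8 52.9 55.9] 90.76633261577524<stdin>:18: RuntimeWarning: Mean of empty slice.
  ret = um.true_divide(
Traceback (most recent call last):
ValueError: zero-size array to reduction operation minimum which has no identity
```

Emit:
{"fn": "send_rows", "kwargs": {
  "motion": [
    [-0.0026, 0, -0.0028, 0, 0, 0, -1],
    [-0.0026, 0, -0.0028, 0, 0, 0, -1],
    [-0.003, 0.012, -0.0028, 0, 0, 0, -1],
    [-0.0033, 0.024, -0.0028, 0, 0, 0, -1],
    [-0.0036, 0.036, -0.0028, 0, 0, 0, -1],
    [-0.0039, 0.048, -0.0028, 0, 0, 0, -1],
    [-0.0039, 0.048, -0.0028, 0, 0, 0, -1]
  ]
}}

```text
time_s: 16.73
ee_pos: [570.3, -16.6, 47.0]
ee_rot: [180.0, -0.0, 91.6]
force: [0.1, -0.2, -1.0]
gripper_width: 31.8
gripper_force: 45.0
```

Emit:
{"fn": "send_rows", "kwargs": {
  "motion": [
    [0.0008, 0.012, 0, 0, 0, 0, -1],
    [0.0005, 0.026, 0, 0, 0, 0, -1],
    [0.0001, 0.04, 0, 0, 0, 0, -1],
    [-0.0002, 0.052, 0, 0, 0, 0, -1],
    [-0.0005, 0.06, 0, 0, 0, 0, -1],
    [-0.0005, 0.06, 0, 0, 0, 0, -1]
  ]
}}

```text
time_s: 17.48
ee_pos: [570.1, 13.1, 47.0]
ee_rot: [-180.0, -0.0, 91.6]
force: [0.6, -0.1, -1.2]
gripper_width: 31.5
gripper_force: 45.0
```

Emit:
{"fn": "send_rows", "kwargs": {
  "motion": [
    [-0.0003, 0.01, 0, 0, 0, 0, -1],
    [-0.0006, 0.02, 0, 0, 0, 0, -1],
    [-0.0008, 0.03, 0, 0, 0, 0, -1],
    [-0.001, 0.036, 0, 0, 0, 0, -1],
    [-0.0012, 0.042, 0, 0, 0, 0, -1],
    [-0.0012, 0.042, 0, 0, 0, 0, -1]
  ]
}}

```text
time_s: 18.23
ee_pos: [568.9, 34.1, 46.8]
ee_rot: [-179.9, -0.0, 91.6]
force: [-2.4, -0.9, -1.7]
gripper_width: 31.3
gripper_force: 45.0
```

Emit:
{"fn": "send_rows", "kwargs": {
  "motion": [
    [-0.0003, 0.008, 0, 0, 0, 0, -1],
    [-0.0006, 0.016, 0, 0, 0, 0, -1],
    [-0.0008, 0.024, 0, 0, 0, 0, -1],
    [-0.0008, 0.024, 0, 0, 0, 0, -1]
  ]
}}

```text
time_s: 18.73
ee_pos: [569.1, 46.8, 47.0]
ee_rot: [180.0, -0.1, 91.6]
force: [-1.8, 0.7, -2.0]
gripper_width: 31.7
gripper_force: 45.0
```

Emit:
{"fn": "send_rows", "kwargs": {
  "motion": [
    [-0.0001, 0.005, 0, 0, 0, 0, -1],
    [-0.0002, 0.01, 0, 0, 0, 0, -1],
    [-0.0002, 0.01, 0, 0, 0, 0, -1]
  ]
}}

```text
time_s: 19.1
ee_pos: [569.1, 51.3, 47.0]
ee_rot: [180.0, -0.1, 91.6]
force: [-1.4, 2.7, -1.3]
gripper_width: 31.7
gripper_force: 45.0
```

Emit:
{"fn": "send_rows", "kwargs": {
  "motion": [
    [-0.0001, 0.005, 0, 0, 0, 0, -1],
    [-0.0001, 0.005, 0, 0, 0, 0, -1]
  ]
}}

```text
time_s: 19.35
ee_pos: [569.1, 53.7, 47.0]
ee_rot: [180.0, -0.0, 91.6]
force: [-2.0, 0.5, -1.1]
gripper_width: 31.7
gripper_force: 45.0
```

Emit:
{"fn": "send_rows", "kwargs": {
  "motion": [
    [-0.0001, 0.005, 0, 0, 0, 0, -1],
    [-0.0001, 0.005, 0, 0, 0, 0, -1]
  ]
}}

```text
time_s: 19.6
ee_pos: [568.4, 55.5, 46.8]
ee_rot: [-179.9, 0.0, 91.6]
force: [-2.8, -2.4, -1.7]
gripper_width: 31.5
gripper_force: 45.0
```

```bash
python3 - <<'E'
from h import *
import pickle
f=grab('wrist'); pickle.dump(f,open('w6.pkl','wb')); P=cloud(f); print(env.state()['force'],env.state()['ee_pos'])
m=(abs(P[...,0]-580)<20)&(abs(P[...,1]-111)<20)&(P[...,2]>64)&(P[...,2]<76); v,u=np.where(m)
cc,r=cv2.minEnclosingCircle(np.c_[u,v].astype(np.float32)); post=onplane(f,[cc],70)[0]; print('post',P[m].mean(0).round(1),post,r)
# wires at z~48-56
Z=P[...,2]; w=(Z>44)&(Z<60)&(P[...,0]>535)&(P[...,0]<592)&(P[...,1]>60)&(P[...,1]<200)
a=np.radians(91.6); d=np.array([np.cos(a),np.sin(a),0]); n=np.array([-d[1],d[0],0])
v,u=np.where(w); Q=onplane(f,np.c_[u,v],51)-post; s=Q@d; t=Q@n
for k in range(-50,95,4):
    b=t[(s>=k)&(s<k+4)]; print(k+2,[len(b)]+([np.histogram(b,np.arange(-16,40,4))[0].tolist()] if len(b) else []))
print('tip s',s.max())
E
```

```text
[-3.50579829 -1.74464433 -1.43255048] [568.40401709  55.52822629  46.84251671]
post [580.5 112.6  69.6] [580.60399495 112.58813117  70.        ] 33.43988037109375
-48 [255, [0, 0, 0, 52, 56, 21, 0, 0, 0, 46, 54, 26, 0]]
-44 [381, [0, 12, 32, 61, 64, 24, 0, 0, 0, 48, 64, 49, 16]]
-40 [436, [0, 26, 47, 51, 68, 21, 0, 0, 0, 54, 63, 38, 50]]
-36 [237, [0, 0, 0, 34, 56, 21, 0, 0, 16, 56, 52, 2, 0]]
-32 [271, [0, 0, 0, 39, 64, 24, 0, 0, 48, 64, 32, 0, 0]]
-28 [272, [0, 0, 0, 40, 64, 24, 0, 16, 64, 60, 4, 0, 0]]
-24 [271, [0, 0, 0, 40, 64, 24, 0, 47, 64, 32, 0, 0, 0]]
-20 [270, [0, 0, 0, 40, 64, 24, 16, 62, 60, 4, 0, 0, 0]]
-16 [175, [0, 0, 0, 5, 16, 10, 47, 64, 33, 0, 0, 0, 0]]
-12 [157, [0, 0, 0, 0, 0, 0, 34, 71, 52, 0, 0, 0, 0]]
-8 [137, [0, 0, 0, 0, 0, 0, 1, 55, 69, 12, 0, 0, 0]]
-4 [146, [0, 0, 0, 0, 0, 0, 0, 44, 81, 21, 0, 0, 0]]
0 [136, [0, 0, 0, 0, 0, 0, 0, 40, 72, 24, 0, 0, 0]]
4 [158, [0, 0, 0, 0, 0, 0, 2, 50, 80, 26, 0, 0, 0]]
8 [182, [0, 0, 0, 0, 0, 0, 25, 69, 80, 8, 0, 0, 0]]
12 [239, [0, 2, 1, 10, 26, 24, 20, 72, 78, 6, 0, 0, 0]]
16 [329, [0, 0, 0, 45, 81, 27, 0, 52, 81, 43, 0
[... 193 characters left out ...]
0, 0, 60, 90, 30, 0, 0, 0, 45, 90, 49, 0]]
36 [312, [39, 12, 0, 49, 80, 33, 0, 0, 0, 4, 66, 29, 0]]
40 [229, [31, 18, 0, 50, 90, 40, 0, 0, 0, 0, 0, 0, 0]]
44 [217, [39, 18, 0, 44, 80, 36, 0, 0, 0, 0, 0, 0, 0]]
48 [245, [47, 20, 0, 50, 88, 40, 0, 0, 0, 0, 0, 0, 0]]
52 [259, [39, 30, 0, 60, 90, 40, 0, 0, 0, 0, 0, 0, 0]]
56 [255, [40, 27, 0, 59, 89, 40, 0, 0, 0, 0, 0, 0, 0]]
60 [256, [51, 21, 0, 60, 90, 34, 0, 0, 0, 0, 0, 0, 0]]
64 [246, [54, 24, 0, 41, 99, 28, 0, 0, 0, 0, 0, 0, 0]]
68 [189, [46, 30, 0, 12, 100, 1, 0, 0, 0, 0, 0, 0, 0]]
72 [138, [50, 28, 0, 4, 56, 0, 0, 0, 0, 0, 0, 0, 0]]
76 [11, [7, 4, 0, 0, 0, 0, 0, 0, 0, 0, 0, 0, 0]]
80 [0]
84 [0]
88 [0]
92 [0]
96 [0]
tip s 74.76583693543414
```

The post is already inside the seat, about 1-2 mm short of its middle. I'll nudge it home.

Emit:
{"fn": "send_rows", "kwargs": {
  "motion": [
    [0.001, 0.003, 0, 0, 0, 0, -1],
    [0.001, 0.003, 0, 0, 0, 0, -1],
    [0.001, 0.003, 0, 0, 0, 0, -1]
  ]
}}

```text
time_s: 20.02
ee_pos: [568.4, 56.0, 46.7]
ee_rot: [-179.9, 0.1, 91.6]
force: [-4.6, -6.5, -0.8]
gripper_width: 31.9
gripper_force: 45.0
```

```bash
cat > m.py <<'E'
from h import *
f=grab('wrist'); P=cloud(f); S=env.state(); print(S['force'],S['ee_pos'])
m=(abs(P[...,0]-580)<20)&(abs(P[...,1]-111)<20)&(P[...,2]>64)&(P[...,2]<76); v,u=np.where(m)
cc,r=cv2.minEnclosingCircle(np.c_[u,v].astype(np.float32)); post=onplane(f,[cc],70)[0]; print(post)
Z=P[...,2]; a=np.radians(91.6); d=np.array([np.cos(a),np.sin(a),0]); n=np.array([-d[1],d[0],0])
w=(Z>38)&(Z<62)&(P[...,0]>530)&(P[...,0]<592)&(P[...,1]>30)&(P[...,1]<200)
v,u=np.where(w); Q=onplane(f,np.c_[u,v],49)-post; s=Q@d; t=Q@n
k=abs(t)<6; print('tip',s[k].max(),'leg t near tip',t[k&(s>30)&(s<60)].mean(),'near head',t[k&(s<-20)].mean(),'z',Z[w][k&(s>30)&(s<60)].mean(),Z[w][k&(s<-20)].mean())
b=[t[(s>=q-1)&(s<q+1)&(t>8 if abs(q)<15 else t>7)].mean() for q in range(-26,36,2)]
print(dict(zip(range(-26,36,2),np.round(b,1))))
E
python3 m.py
```

```text
[-3.21564174 -4.95572573 -0.60848695] [568.38272486  56.03612543  46.72069773]
[580.44639716 112.67247706  70.        ]
tip 73.68557767231644 leg t near tip 1.401842937513654 near head 0.6481288067217361 z 50.381700202639514 54.30559939388853
{-26: np.float64(18.5), -24: np.float64(17.4), -22: np.float64(16.4), -20: np.float64(15.4), -18: np.float64(14.4), -16: np.float64(13.4), -14: np.float64(13.2), -12: np.float64(14.5), -10: np.float64(15.6), -8: np.float64(16.8), -6: np.float64(17.3), -4: np.float64(17.3), -2: np.float64(17.4), 0: np.float64(17.5), 2: np.float64(17.3), 4: np.float64(16.9), 6: np.float64(16.1), 8: np.float64(15.1), 10: np.float64(14.6), 12: np.float64(15.2), 14: np.float64(16.4), 16: np.float64(17.1), 18: np.float64(18.6), 20: np.float64(19.4), 22: np.float64(20.3), 24: np.float64(21.2), 26: np.float64(22.9), 28: np.float64(23.6), 30: np.float64(24.5), 32: np.float64(25.5), 34: np.float64(26.1)}
```

Emit:
{"fn": "send_rows", "kwargs": {
  "motion": [
    [0.001, 0.003, 0, 0, 0, 0, -1],
    [0.001, 0.003, 0, 0, 0, 0, -1]
  ]
}}

```text
time_s: 20.32
ee_pos: [568.4, 56.5, 46.6]
ee_rot: [-179.8, 0.2, 91.7]
force: [-5.0, -10.2, -0.1]
gripper_width: 31.6
gripper_force: 45.0
```

Emit:
{"fn": "send_rows", "kwargs": {
  "motion": [
    [0, 0.003, 0, 0, 0, 0, -1],
    [0, 0.003, 0, 0, 0, 0, -1]
  ]
}}

```text
time_s: 20.58
ee_pos: [568.3, 57.1, 46.5]
ee_rot: [-179.8, 0.3, 91.7]
force: [-4.5, -12.3, -0.6]
gripper_width: 31.6
gripper_force: 45.0
```

```bash
python3 m.py
```

```text
[ -4.66723592 -11.04492496  -0.56809659] [568.2819737   57.17311287  46.48992701]
[580.45829545 112.79916068  70.        ]
tip 74.46338629559261 leg t near tip 1.575676095560282 near head 0.6887354021855311 z 49.800626130348874 54.141480661130544
{-26: np.float64(19.0), -24: np.float64(18.0), -22: np.float64(17.0), -20: np.float64(16.0), -18: np.float64(15.0), -16: np.float64(14.0), -14: np.float64(13.6), -12: np.float64(14.5), -10: np.float64(15.5), -8: np.float64(16.7), -6: np.float64(17.4), -4: np.float64(17.4), -2: np.float64(17.6), 0: np.float64(17.6), 2: np.float64(17.4), 4: np.float64(17.1), 6: np.float64(16.6), 8: np.float64(15.5), 10: np.float64(15.0), 12: np.float64(15.5), 14: np.float64(16.2), 16: np.float64(17.1), 18: np.float64(18.2), 20: np.float64(19.2), 22: np.float64(20.2), 24: np.float64(21.3), 26: np.float64(22.4), 28: np.float64(23.5), 30: np.float64(24.3), 32: np.float64(25.4), 34: np.float64(26.5)}
```

Resistance now climbs to about 11 N and the throat is at −13 to −14 mm from the post axis. The post is therefore up against the throat, fully in the seat. I'll release and rise.

Emit:
{"fn": "send_rows", "kwargs": {
  "motion": [
    [0, 0, 0, 0, 0, 0, 0],
    [0, 0, 0, 0, 0, 0, 0],
    [0, 0, 0, 0, 0, 0, 0],
    [0, 0, 0, 0, 0, 0, 0],
    [0, 0, 0.03, 0, 0, 0, 0],
    [0, 0, 0.08, 0, 0, 0, 0],
    [0, 0, 0.16, 0, 0, 0, 0],
    [0, 0, 0.22, 0, 0, 0, 0],
    [0, 0, 0.22, 0, 0, 0, 0],
    [0, 0, 0.22, 0, 0, 0, 0]
  ]
}}

```text
time_s: 21.88
ee_pos: [569.3, 60.3, 156.6]
ee_rot: [-180.0, -0.0, 91.6]
force: [-0.5, -0.2, -0.4]
gripper_width: 45.3
gripper_force: 0.0
```

```bash
python3 m.py; python3 - <<'E'
from h import *
f=grab('top'); P=cloud(f); Z=P[...,2]
m=np.zeros(Z.shape,bool); m[140:200,175:216]=(Z[140:200,175:216]>55); n,l,st,c=cv2.connectedComponentsWithStats(m.astype(np.uint8))
for i in range(1,n):
    if st[i,4]>20: print(st[i],P[l==i].min(0).round(),P[l==i].max(0).round())
f=grab('wrist'); P=cloud(f); Z=P[...,2]
m=(Z>62)&(Z<95)&(P[...,1]>128)&(P[...,1]<220)&(P[...,0]>570)&(P[...,0]<700); print('rack wrist',P[m].min(0),P[m].max(0)) if m.any() else 0
print(env.state()['time_s'])
E
```

```text
[-0.2965063  -1.22762149 -0.76550513] [569.03956354  60.23588972 155.96484757]
[580.64132492 112.29956952  70.        ]
tip 75.06638087957843 leg t near tip 0.36698768920234026 near head 2.2984418341695925 z 56.417245485448944 49.1238269604138
{-26: np.float64(20.1), -24: np.float64(18.9), -22: np.float64(17.8), -20: np.float64(16.9), -18: np.float64(15.8), -16: np.float64(14.8), -14: np.float64(14.1), -12: np.float64(14.5), -10: np.float64(15.8), -8: np.float64(16.9), -6: np.float64(17.6), -4: np.float64(17.7), -2: np.float64(17.9), 0: np.float64(18.1), 2: np.float64(18.1), 4: np.float64(17.8), 6: np.float64(17.2), 8: np.float64(16.2), 10: np.float64(15.0), 12: np.float64(15.1), 14: np.float64(16.4), 16: np.float64(17.3), 18: np.float64(18.4), 20: np.float64(19.5), 22: np.float64(20.7), 24: np.float64(21.6), 26: np.float64(22.5), 28: np.float64(23.6), 30: np.float64(24.6), 32: np.float64(25.5), 34: np.float64(26.4)}
[ 175  140   41   60 2273] [430.   8.  66.] [668. 211. 611.]
rack wrist [589.80171559 132.45358083  62.00129524] [692.69006051 218.74602767  85.05463102]
22.025
```

Emit:
{"fn": "send_rows", "kwargs": {
  "motion": [
    [0, 0, 0.1, 0, 0, 0, 0],
    [-0.1, -0.1, 0.16, 0, 0, 0, 0],
    [-0.24, -0.24, 0.2, 0, 0, 0, 0],
    [-0.3, -0.3, 0.2, 0, 0, 0, 0],
    [-0.3, -0.3, 0.2, 0, 0, 0, 0],
    [-0.3, -0.3, 0.2, 0, 0, 0, 0]
  ]
}}

```text
time_s: 22.78
ee_pos: [418.6, -90.7, 256.8]
ee_rot: [-180.0, -0.0, 91.4]
force: [-0.3, 0.8, 0.6]
gripper_width: 45.9
gripper_force: 0.0
```

```bash
python3 - <<'E'
from h import *
import pickle
old=pickle.load(open('top1.pkl','rb'))
for f in (old,grab('top')):
    P=cloud(f); Z=P[...,2]
    m=np.zeros(Z.shape,bool); m[150:215,180:222]=(Z[150:215,180:222]>58)&(Z[150:215,180:222]<90)&(P[150:215,180:222,1]>132)
    n,l,st,c=cv2.connectedComponentsWithStats(m.astype(np.uint8))
    for i in range(1,n):
        if st[i,4]>20: print(st[i],np.nanpercentile(P[l==i],[1,99],axis=0).round(1).tolist())
    print('--')
print(env.state()['time_s'])
E
```

```text
[200 155  15  36 240] [[588.6, 138.5, 58.3], [671.9, 167.8, 78.3]]
--
[ 182  150   36   42 1216] [[588.6, 138.3, 59.2], [689.1, 212.6, 84.6]]
--
22.825
```

```bash
python3 -c "
from workcell import env
print(env.job_done())"
```

```text
the job is handed in; nothing more can be done
None
```

I pushed the rack up against the top stop, then locked it with the larger R-clip, the post measuring within about 1 mm of the middle of its seat, and handed the job in at about 23 s; no verdict was returned.

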